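Shut, power and quick-spin the bench centrifuge

ROBOT

A 6-joint arm with a two-finger parallel gripper is mounted at the origin on a cart in front of the work surface, level with it; the furniture and walls round the work are solid. World frame = base frame: x ahead of the robot, y to its left, z up, the work surface at z = 0. Lengths are in m, angles in rad, forces in N, time in s.
With the tool pointing down it reaches from about 0.375 to 0.9 m from the base axis. Payload 3.1 kg.
Tool frame: the origin (TCP) lies on the mounting face of the last link; the fingertips stand 182 mm ahead of it and the grasp point (between the pads) lies ctrl.grip_point_offset ahead of it (ctrl.grip_point_offset is the distance from the TCP to the grasp point, in m); x points along the fingers, z is the direction in which the jaws open and shut, and the axes are right-handed (so a half turn about x gives the same grasp; the last joint's range is limited). The gripper opens to 87 mm and grips with 3 to 60 N. Pads are 19 mm wide; open, the fingers measure 117 mm over their backs; the gripper's body (75 mm by 190 mm) begins 51 mm behind the grasp point.
Start: joints at [0.966, 0.527, 1.433, -0, 1.181, -0.178], TCP at [0.259, 0.569, 0.405] pointing down, gripper open.
Joint ranges: [-3.08, 3.08], [-0.75, 2.2], [0.22, 2.44], [-1.43, 4.57], [0, 2.65], [-2.85, 2.85]. Speed limits (rad/s): [2.79, 2.79, 3.14, 3.14, 3.14, 3.14].

INTERFACE

Orientations are given as a rotation vector (axis times angle).
In Python, from cell import ctrl gives the robot as it stands. The module is installed in compiled form; this text tells all that it offers.
- The arm moves only by the tool servo_tool, never from a script. Its argument "motion" is a list of rows, each a list of 7 numbers: the shift along the tool's x, y, z in m, then the turn, a rotation vector about the tool's x, y, z in rad, then the opening, from -1 (shut) to 1 (fully open). A call has 1 to 20 rows; each row is the pose to reach, as a shift and turn from the pose commanded when the call began, along the tool's axes at that moment; what a row does not reach only later rows make up. A row lasts 1/12 s, in which the tool goes at most 41.7 mm and 7.16 degrees, less where a joint would pass 70% of its speed; a pose out of reach is approached as far as the arm can. A call with a gripper value outside its range is refused whole. The fingers move at their own pace and stop on an object; the grip force is fixed at half the most. Time passes only in rows, so rows that repeat a pose let the fingers close. It gives the time, the measured TCP pose, the force and the opening at its end, in the units of the state.
- ctrl.state(): the state, without advancing time (a new reading comes with each control period).
- ctrl.capture(name): name is "scene" or "side" or "wrist"; returns the picture (480x640x3 uint8, red, green, blue); there is no depth.
- ctrl.get_calibration(name): a dict with "fx", "fy", "cx", "cy" (pixels), "rvec" (rotation vector, rad) and "tvec" (3), from world to camera coordinates, as OpenCV has them. Camera axes: x right, y down, z forward; pixel columns grow to the right and rows downward; lengths in m; the calibration is good to about 2 mm. A picture is of the moment at which its call begins: read the wrist's pose just before it. get_calibration takes no time and is no camera call; for the wrist camera it gives the pose at the moment of the call.
- ctrl.sign_off(): hands the job in, once; it reports no verdict.
The state is a dict: "t": time; "qpos": joint angles; "dq": joint speeds; "joint_efforts": joint torques, N m; "eef_pos": TCP position; "ee_rot": TCP orientation; "ft_force": force on the tool from outside, world axes, zero at the start; "moment": the same for the moment, N m; "opening": opening from 0.0 (shut) to 1.0 (fully open).
Only numpy, scipy, OpenCV 4.12 (cv2) and the standard library are available. Lean on these libraries where they do the work, as an engineer would, in place of code of your own. Each camera call takes 0.05 s, during which the arm holds its last target. There are 200 camera calls.

TASK

Give the loaded bench centrifuge a quick spin: first push its raised lid down until the front latch catches and holds it shut; only then switch on the power strip by pressing down the raised half of its rocker; then press the wide key in the middle of the centrifuge's front panel and keep it held down, since it spins only while held: finish while still holding that key down. Work with fingertip pushes only: pick nothing up, leave the two small round keys unpressed, and leave the bottles, dish, marker pens and timer where they are.

Things in the scene. Friction and masses are not known exactly. Their poses are not given: they have to be found in the camera images.
- centrifuge: Bench centrifuge, fixed: white box 140 wide (y), 195 deep (x), 75 high (96 with its grey lid shut). Origin: on the desk under its middle; x points from its front to its back, z up. Grey front panel from x = -98 to -45, rising backwards at 0.21 rad from z = 46 to 57; the upright wall behind it, below the lid's edge, carries the latch release button.
- lid_hinge (a point): Middle of the lid's hinge line, which runs along the centrifuge's y, 85 mm behind its origin and 80 mm above the desk. The lid's top reaches 134 mm forward of it.
- lid_press (a point): Point to push on the lid's upper face, in the middle of its width, 17 mm behind its free front edge; moves with the lid. With the lid closed it lies 115 mm forward of the hinge line and 16 mm above it (96 mm above the desk).
- lid (a joint): Lid angle in rad: 0 closed, grows as the front edge rises (0.55 to 0.8 at the start). A light spring lifts it, friction holds it where it stands; pushing takes about 1 N, and some 6 N at 0.06 to 0.02 rad, where a bar under the lid snaps beneath a sprung pawl. Latched and let go it stays at 0 to 0.02; not latched it springs back up to about 0.5. It rests on stops at about -0.01.
- latch_button (a point): Face of the latch release button on the upright wall below the lid's front edge. Pushing it inward (away from the robot, up to 6 mm) frees the lid. Not needed here.
- strip: Cream power strip, fixed to the desk: 51 mm wide (x), 245 mm long (y), body top 34 mm above the desk. Origin: on the desk under the middle of its width and about the middle of its length; its rocker switch is in the end part on its -y side, which lies towards the robot.
- rocker_pivot (a point): Middle of the rocker on the strip, at its pivot 31 mm above the desk. The pivot line runs along the strip's y.
- rocker_raised (a point): Top of the rocker's raised half at the start, 39 mm above the desk, 9 mm from the pivot on the strip's -x side; fixed to the strip, does not move with the rocker. Each half is 11 mm (x) by 12 mm (y). Press its outer edge (finger centred 11 to 16 mm from the pivot), not the other half too; 3 N tips it, the edge sinking 4 mm, to just above the strip's top.
- strip_switch (a joint): Rocker angle in rad: 0 off (the half on the strip's -x side raised), 0.349 fully over (on). It stays where it is left.
- spin_key_top (a point): Middle of the top of the wide key (50 mm along the centrifuge's y, 18 mm along x) on the front panel, standing 7 mm proud of the panel; moves with the key.
- spin_key (a joint): Travel of the wide key in m, along the panel's normal (0.21 rad off vertical, so a push straight down works): 0 up, 0.004 fully down. It is sprung: starts at 1.4 N, 4.2 N fully down, and comes up when let go.
- left_key (a joint): Travel (m, 0 to 0.004) of the small round key (16 mm across) 49 mm to the +y side of the wide key's middle. Not to be pressed.
- right_key (a joint): Travel (m, 0 to 0.004) of the small round key 49 mm to the -y side of the wide key's middle. Not to be pressed.
- stain_bottle_1: Brown bottle, 30 mm across, 74 high; origin under its middle. Bystander.
- stain_bottle_2: Brown bottle, 30 mm across, 74 high; origin under its middle. Bystander.
- ethanol_bottle: White bottle, 50 mm across, 125 high; origin under its middle. Bystander.
- petri_3: Petri dish, 64 mm across, 11 high; origin under its middle. Bystander.
- marker_2: Marker pen lying on the desk, 138 long (y), 12 high. Bystander.
- marker_3: Marker pen lying on the desk, 132 long (y), 12 high. Bystander.
- timer: Small white bench timer, 64 x 64 x 19 mm, lying on the desk. Bystander.

How it is judged:
By the outcome, as a careful person would: the job done as asked, in the order asked, and still so for the second after the job is handed in, while the arm keeps its last pose, push and grip.
It also fails if it takes over 48 s, if anything falls off the work surface, if the arm or the gripper's body presses on something with over 40 N, if the wrist force passes 120 N, or if a joint passes its speed limit or range.

## Working session

There is one attempt and no reset: what is moved stays moved. The work goes in short steps, Python scripts to look and compute and a tool call to move; the robot and the scene stay as the last step left them, time stands still between calls to the robot, and variables do not carry over. Pictures are saved under pics/ and viewed, about 8 in all and at most 12, crops included, and the job is handed in when it is done.

Besides the shell and the picture viewer there is one more tool, called by a JSON object that holds its "op" and its "data". servo_tool: Moves the arm, as the interface text tells. Its arguments: {"type":"object","properties":{"motion":{"type":"array"}},"required":["motion"]}

```bash
mkdir -p pics; cat > h.py <<'E'
import numpy as np, cv2
from cell import ctrl
def cal(n):
    c=ctrl.get_calibration(n);K=np.array([[c['fx'],0,c['cx']],[0,c['fy'],c['cy']],[0,0,1.]])
    return K,cv2.Rodrigues(np.array(c['rvec'],float))[0],np.array(c['tvec'],float)
def ray(n,uv,C=None):
    K,R,t=C or cal(n);d=R.T@np.linalg.inv(K)@np.array([uv[0],uv[1],1.]);return -R.T@t,d
def onz(n,uv,z,C=None):
    o,d=ray(n,uv,C);return o+d*(z-o[2])/d[2]
def proj(n,P,C=None):
    K,R,t=C or cal(n);p=(R@np.atleast_2d(P).T).T+t;p=p@K.T;return p[:,:2]/p[:,2:]
def save(n,f):
    im=ctrl.capture(n);cv2.imwrite('pics/'+f,im[:,:,::-1]);return im
E
python3 - <<'E'
from h import *
for n in('scene','side'):
    save(n,n+'0.png');K,R,t=cal(n);print(n,-R.T@t,R[2],K[0,0])
s=ctrl.state();print(s,ctrl.grip_point_offset);print(cv2.Rodrigues(np.array(s['ee_rot'],float))[0])
E
```

```text
scene [-0.07393848  0.4812976   0.71288507] [ 0.60755175 -0.54364738 -0.57907547] 599.2060446985608
side [ 0.1814672  -0.91480073  0.8626317 ] [ 0.31933296  0.68046831 -0.65953722] 492.6536506879297
{'t': 0.1, 'qpos': array([ 9.65485098e-01,  5.28383517e-01,  1.43378601e+00,  1.65427568e-06,
        1.18143713e+00, -1.78517683e-01]), 'dq': array([-0.00041477, -0.00381733, -0.00337552, -0.00086633, -0.00115101,
       -0.00043416]), 'joint_efforts': array([-4.11072624e-04, -4.40984666e+01, -1.77150786e+01,  6.34925743e-02,
        5.33211802e-02, -2.64861131e-05]), 'eef_pos': array([0.25852136, 0.5686793 , 0.40385904]), 'ee_rot': array([-0.89021224,  1.38330163,  0.88894558]), 'ft_force': array([-0.03703098, -0.28469903, -0.03055625]), 'moment': array([ 0.00893324,  0.05723326, -0.00110421]), 'opening': 1.001666176409238} 0.1635
[[-1.14725738e-03 -9.10297285e-01  4.13953544e-01]
 [-1.65528675e-03  4.13954978e-01  9.10295851e-01]
 [-9.99997972e-01  3.59131815e-04 -1.98171594e-03]]
```

View pics/scene0.png

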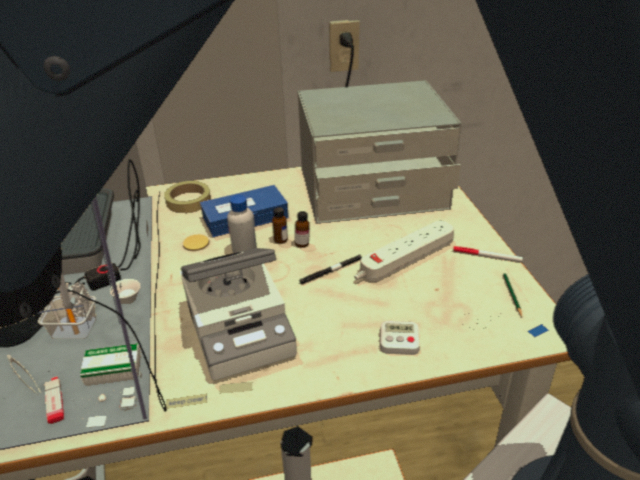

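View pics/side0.png

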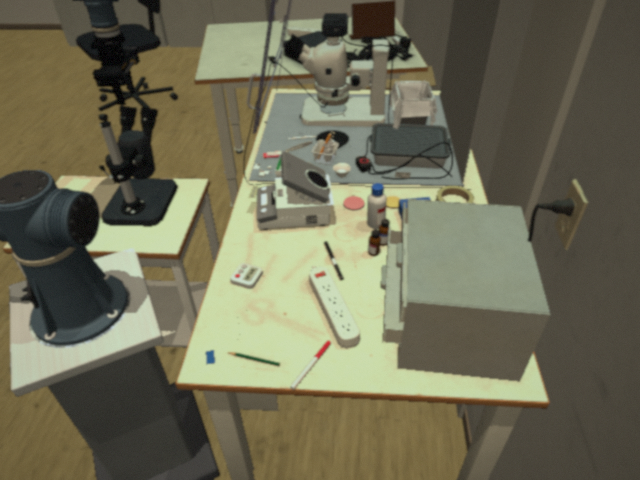

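The scene view shows the centrifuge with its lid up: wide key near (237,340), round keys at (209,349) and (279,329). The rocker is at (376,258). The side view has the rocker at (320,275), on the strip's far (+y world) end. I'll enlarge both.

```bash
python3 - <<'E'
from h import *
a=cv2.imread('pics/scene0.png')
c1=cv2.resize(a[235:385,170:310],None,fx=4,fy=4,interpolation=cv2.INTER_CUBIC)[:600]
b=cv2.imread('pics/side0.png')
c2=cv2.resize(a[240:290,350:410],(240,200),interpolation=cv2.INTER_CUBIC)
c3=cv2.resize(b[260:310,295:355],(240,200),interpolation=cv2.INTER_CUBIC)
o=np.zeros((600,800,3),np.uint8);o[:,:560]=c1;o[:200,560:]=c2;o[200:400,560:]=c3
cv2.imwrite('pics/crop1.png',o)
for nm,uv,z in(('key',(237,340),.06),('rk',(279,329),.057),('lk',(209,349),.057),('rocker',(376,258),.036),('stripfar',(447,230),.034)):
    print(nm,onz('scene',uv,z).round(3))
print('rocker side',onz('side',(320,274),.036).round(3),onz('side',(265,207),.06).round(3))
E
```

```text
key [0.507 0.143 0.06 ]
rk [0.483 0.08  0.057]
lk [0.524 0.183 0.057]
rocker [ 0.521 -0.182  0.036]
stripfar [ 0.486 -0.351  0.034]
rocker side [ 0.524 -0.186  0.036] [0.494 0.082 0.06 ]
```

View pics/crop1.png

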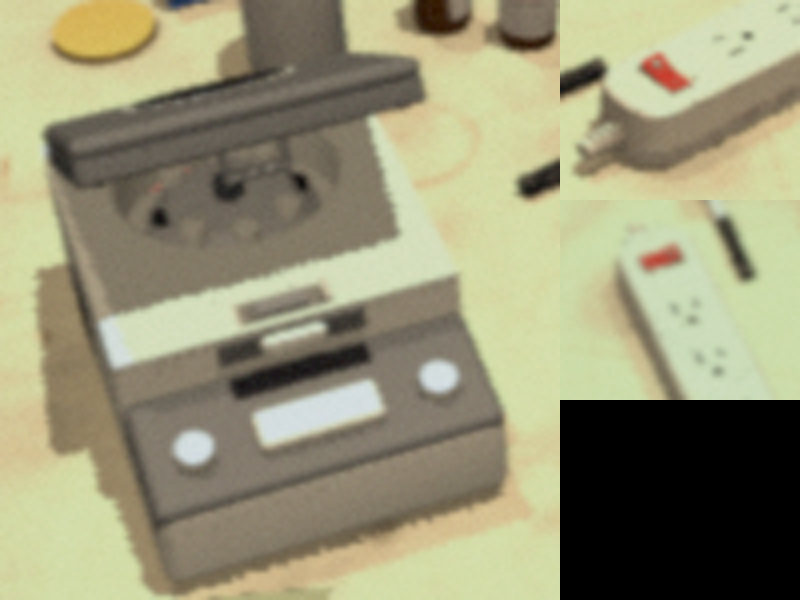

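Refined pixels from the crops: wide key (249.5,338.3), left key (218.5,346.8), right key (279.8,329.3), rocker (376.3,258) in scene and (320.3,274.5) in side.

```bash
python3 - <<'E'
from h import *
k=onz('scene',(249.5,338.3),.058);l=onz('scene',(218.5,346.8),.056);r=onz('scene',(279.8,329.3),.056)
d=(l-r)[:2];print(k,l,r,'dist',np.linalg.norm(d));yaw=np.arctan2(-d[0],d[1]);print('yaw',yaw)
ex=np.array([np.cos(yaw),np.sin(yaw),0])
mid=(l+r)/2; print('mid',mid)
# lid free front edge in side/scene: top corners in scene crop
a=cv2.imread('pics/side0.png')
for f in(.065,.072,.08):
    O=k+ex*f;O[2]=0;H=O+ex*.085;H[2]=.08
    for th in(.55,.7,.8):
        P=H-ex*(.115*np.cos(th)-.0*np.sin(th))+0
        rr=lambda x,z:H+ex*(-(x*np.cos(th))+z*np.sin(th))+np.array([0,0,x*np.sin(th)+z*np.cos(th)])
        print(f,th,O.round(3),rr(.115,.016).round(3),proj('scene',rr(.134,.016)).round(0),proj('side',rr(.134,.016)).round(0))
x0=onz('scene',(376.3,258),.035);x1=onz('side',(320.3,274.5),.035);print('rocker',x0,x1)
im=cv2.imread('pics/scene0.png');cv2.imwrite('pics/lid.png',cv2.resize(np.vstack([im[235:300,170:290],a[140:240,245:365]]),None,fx=3.6,fy=3.6,interpolation=cv2.INTER_CUBIC))
for n,P in(('scene',x0),):
  pass
b=onz('scene',(447,230),.034);print('strip dir from pts',(x0-b))
E
```

```text
[0.49829948 0.12616878 0.058     ] [0.51849304 0.16995636 0.056     ] [0.48268476 0.07896947 0.056     ] dist 0.09777958445343454
yaw -0.37493740365113065
mid [0.5005889  0.12446291 0.056     ]
0.065 0.55 [0.559 0.102 0.   ] [0.554 0.104 0.154] [[235. 268.]] [[274. 164.]]
0.065 0.7 [0.559 0.102 0.   ] [0.566 0.1   0.166] [[231. 255.]] [[279. 159.]]
0.065 0.8 [0.559 0.102 0.   ] [0.574 0.096 0.174] [[229. 246.]] [[283. 156.]]
0.072 0.55 [0.565 0.1   0.   ] [0.561 0.102 0.154] [[234. 265.]] [[277. 164.]]
0.072 0.7 [0.565 0.1   0.   ] [0.572 0.097 0.166] [[230. 252.]] [[282. 159.]]
0.072 0.8 [0.565 0.1   0.   ] [0.581 0.094 0.174] [[228. 244.]] [[285. 156.]]
0.08 0.55 [0.573 0.097 0.   ] [0.568 0.099 0.154] [[232. 262.]] [[280. 164.]]
0.08 0.7 [0.573 0.097 0.   ] [0.58  0.094 0.166] [[229. 249.]] [[285. 159.]]
0.08 0.8 [0.573 0.097 0.   ] [0.588 0.091 0.174] [[227. 241.]] [[288. 156.]]
rocker [ 0.5211269 -0.1834146  0.035    ] [ 0.52460195 -0.18659955  0.035     ]
strip dir from pts [0.03464171 0.16721781 0.001     ]
```

View pics/lid.png

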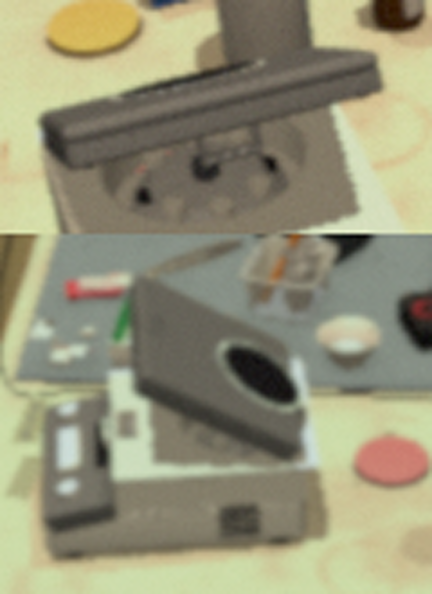

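```bash
python3 - <<'E'
from h import *
from scipy.optimize import least_squares
uv=[('scene',(229,259)),('side',(283,165))]
P=least_squares(lambda p:np.concatenate([proj(n,p)[0]-np.array(u) for n,u in uv]),[.55,.1,.17]);print('edge',P.x,P.cost)
k=np.array([.4995,.1255,.058]);ex=np.array([np.cos(-.375),np.sin(-.375),0])
e=P.x-k;print('fwd',e@ex,'lat',e[0]*-ex[1]+e[1]*ex[0])
# front panel edge mid (z=.046) from scene crop
f=onz('scene',(170+330/4,235+470/4),.046);print('front edge->key',(k-f)@ex)
# move plan in tool axes
s=ctrl.state();R=cv2.Rodrigues(np.array(s['ee_rot'],float))[0]
for T in([.50,.15,.42],[.53,.11,.42]):print(T,(R.T@(np.array(T)-s['eef_pos'])).round(3))
E
```

```text
edge [0.56353187 0.10259524 0.1618476 ] 1.1900923812903623
fwd 0.06797152960042892 lat 0.002140066760428737
front edge->key 0.020316739628207802
[0.5, 0.15, 0.42] [-0.016 -0.393 -0.281]
[0.53, 0.11, 0.42] [-0.016 -0.437 -0.305]
```

{"op": "servo_tool", "data": {"motion": [[0,-0.02,-0.014,0,0,0,-1],[0,-0.05,-0.036,0,0,0,-1],[0,-0.08,-0.057,0,0,0,-1],[0,-0.11,-0.079,0,0,0,-1],[0,-0.14,-0.1,0,0,0,-1],[0,-0.17,-0.122,0,0,0,-1],[-0.005,-0.2,-0.143,0,0,0,-1],[-0.01,-0.23,-0.164,0,0,0,-1],[-0.016,-0.26,-0.186,0,0,0,-1],[-0.016,-0.29,-0.207,0,0,0,-1],[-0.016,-0.32,-0.229,0,0,0,-1],[-0.016,-0.35,-0.25,0,0,0,-1],[-0.016,-0.375,-0.268,0,0,0,-1],[-0.016,-0.393,-0.281,0,0,0,-1],[-0.016,-0.393,-0.281,0,0,0,-1],[-0.016,-0.393,-0.281,0,0,0,-1]]}}

```text
t: 1.43
eef_pos: [0.5004, 0.1494, 0.4203]
ee_rot: [-0.886, 1.383, 0.888]
ft_force: [-1.2, 0.3, -0.7]
opening: 0.008
```

```bash
python3 - <<'E'
from h import *
C=cal('wrist');save('wrist','w1.png');np.savez('w1.npz',*C);print(-C[1].T@C[2],C[1][2]);s=ctrl.state();print(s['t'],s['eef_pos'],s['ee_rot'],s['opening'],s['ft_force'])
E
```

```text
[0.43286223 0.17937262 0.40112291] [ 0.24199466 -0.11171069 -0.96382535]
1.4833 [0.49982014 0.15031713 0.42034198] [-0.88753002  1.38291833  0.88960966] 0.008140101823649624 [-0.23765473 -0.46806199 -1.16799123]
```

View pics/w1.png

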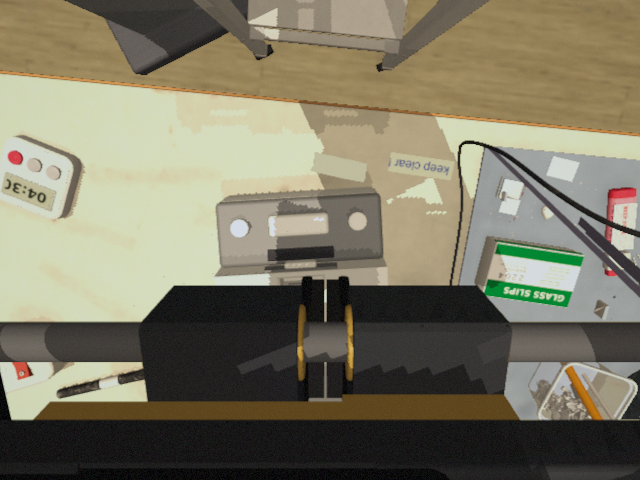

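The wrist view shows the wide key at (298,224), round keys at (239,229) and (358,220), and the fingers shut. The lid is hidden under the gripper.

```bash
python3 - <<'E'
from h import *
d=np.load('w1.npz');C=tuple(d[k] for k in d.files)
k=onz('w',(298,224),.058,C);r=onz('w',(239,228.5),.056,C);l=onz('w',(358,220.5),.056,C);v=l-r
yaw=np.arctan2(-v[0],v[1]);print(k,r,l,(l+r)/2,np.linalg.norm(v),yaw)
# panel front edge: left/right ends approx (217,203),(380,190)
fe=onz('w',(298,197),.046,C);ex=np.array([np.cos(yaw),np.sin(yaw),0]);print('front->key',(k-fe)@ex)
s=ctrl.state();R=cv2.Rodrigues(np.array(s['ee_rot'],float))[0]
print('tool z yaw',np.arctan2(R[1,2],R[0,2]),'ey yaw',np.pi/2+yaw, R[:,0])
E
```

```text
[0.50142586 0.12328563 0.058     ] [0.48490987 0.07680295 0.056     ] [0.51976194 0.16925242 0.056     ] [0.50233591 0.12302769 0.056     ] 0.09880066531169616 -0.3605098299760831
front->key 0.020255076749681508
tool z yaw 1.1428067348815594 ey yaw 1.2102864968188134 [-1.60446843e-03  4.73193779e-04 -9.99998601e-01]
```

{"op": "servo_tool", "data": {"motion": [[0.0,-0.02,-0.005,-0.02,0,0,-1],[0.01,-0.045,-0.01,-0.04,0,0,-1],[0.025,-0.07,-0.016,-0.06,0,0,-1],[0.04,-0.0835,-0.019,-0.06,0,0,-1],[0.053,-0.0835,-0.019,-0.06,0,0,-1],[0.053,-0.0835,-0.019,-0.06,0,0,-1],[0.053,-0.0835,-0.019,-0.06,0,0,-1]]}}

```text
t: 2.07
eef_pos: [0.5673, 0.0999, 0.3669]
ee_rot: [-0.935, 1.363, 0.938]
ft_force: [0.1, -0.1, 0.2]
opening: 0.007
```

{"op": "servo_tool", "data": {"motion": [[0.015,0,0,0,0,0,-1],[0.026,0.0,0,0,0,0,-1],[0.036,0.002,0,0,0,0,-1],[0.041,0.006,0,0,0,0,-1],[0.046,0.009,0,0,0,0,-1],[0.051,0.012,0,0,0,0,-1],[0.056,0.014,0,0,0,0,-1],[0.061,0.017,0,0,0,0,-1],[0.067,0.019,0,0,0,0,-1],[0.072,0.021,0,0,0,0,-1],[0.077,0.022,0,0,0,0,-1]]}}

```text
t: 2.98
eef_pos: [0.5474, 0.1066, 0.2903]
ee_rot: [-0.935, 1.361, 0.935]
ft_force: [-0.2, 0.2, 0.6]
opening: 0.001
```

```bash
python3 - <<'E'
from h import *
s=ctrl.state();print(s['eef_pos'],s['ft_force'])
a=save('side','s1.png');b=save('scene','c1.png')
cv2.imwrite('pics/lid1.png',cv2.resize(np.hstack([a[140:240,245:345],b[230:330,190:290]]),None,fx=4,fy=4)[:,:,::-1])
E
```

```text
[0.54742106 0.10655841 0.29027441] [-0.19017851  0.23520824  0.63659278]
```

View pics/lid1.png

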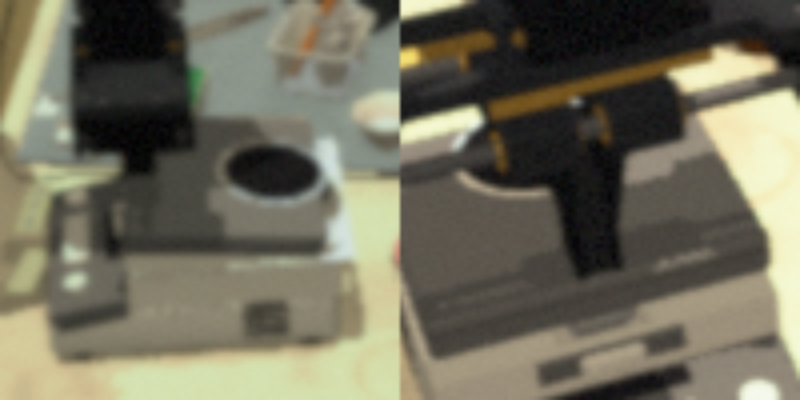

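The fingertip rests on the lid near its front edge, and the lid is almost shut. I'll push it through the latch.

{"op": "servo_tool", "data": {"motion": [[0.003,0.0,0,0,0,0,-1],[0.006,0.0,0,0,0,0,-1],[0.009,0.001,0,0,0,0,-1],[0.012,0.001,0,0,0,0,-1],[0.014,0.001,0,0,0,0,-1],[0.016,0.001,0,0,0,0,-1],[0.016,0.001,0,0,0,0,-1],[0.016,0.001,0,0,0,0,-1]]}}

```text
t: 3.75
eef_pos: [0.5465, 0.1069, 0.2774]
ee_rot: [-0.935, 1.36, 0.935]
ft_force: [-6.4, 0.2, 19.8]
opening: 0.003
```

{"op": "servo_tool", "data": {"motion": [[-0.01,0,0,0,0,0,-1],[-0.03,0,0,0,0,0,-1],[-0.06,0,0,0,0,0,-1],[-0.09,0,0,0,0,0,-1],[-0.12,0,0,0,0,0,-1],[-0.14,0,0,0,0,0,-1],[-0.14,0,0,0,0,0,-1],[-0.14,0,0,0,0,0,-1]]}}

```text
t: 4.42
eef_pos: [0.5471, 0.1068, 0.4158]
ee_rot: [-0.936, 1.358, 0.933]
ft_force: [0.9, -0.4, -0.2]
opening: 0.006
```

```bash
python3 - <<'E'
from h import *
s=ctrl.state();p=s['eef_pos'];print(p,s['ft_force'])
a=save('side','s2.png');b=save('scene','c2.png')
cv2.imwrite('pics/lid2.png',cv2.resize(np.hstack([a[140:240,245:345],b[235:335,190:290]]),None,fx=4,fy=4)[:,:,::-1])
R=cv2.Rodrigues(np.array(s['ee_rot'],float))[0]
print((R.T@(np.array([.60,-.16,.40])-p)).round(3),np.arctan2(R[1,2],R[0,2]))
E
```

```text
[0.54707121 0.1067897  0.41583501] [ 0.86064756 -0.44846071 -0.20814292]
[ 0.016 -0.145 -0.23 ] 1.2040045529502337
```

View pics/lid2.png

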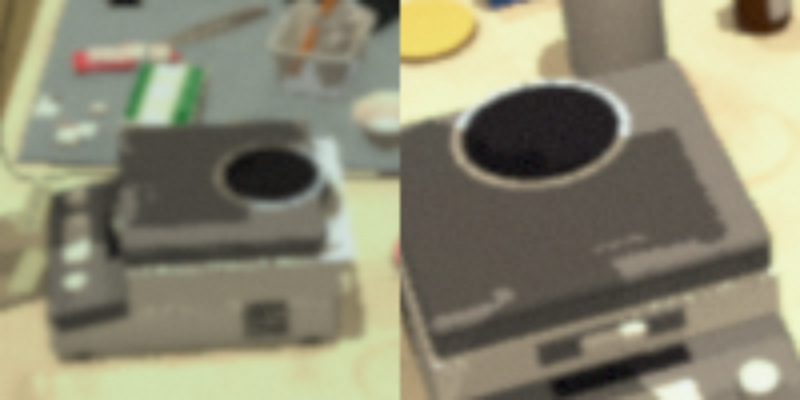

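The lid stays flat after release, so it is latched. Next is the rocker, with a close look on the way.

{"op": "servo_tool", "data": {"motion": [[0,-0.01,-0.025,0,0,0,-1],[0,-0.02,-0.055,-0.03,0,0,-1],[0,-0.034,-0.085,-0.06,0,0,-1],[0,-0.045,-0.115,-0.09,0,0,-1],[0,-0.057,-0.145,-0.12,0,0,-1],[0,-0.069,-0.175,-0.15,0,0,-1],[0.005,-0.08,-0.205,-0.16,0,0,-1],[0.01,-0.092,-0.235,-0.16,0,0,-1],[0.016,-0.105,-0.267,-0.16,0,0,-1],[0.016,-0.105,-0.267,-0.16,0,0,-1],[0.016,-0.105,-0.267,-0.16,0,0,-1]]}}

```text
t: 5.43
eef_pos: [0.5486, -0.1819, 0.3962]
ee_rot: [-1.049, 1.303, 1.057]
ft_force: [-0.0, -0.1, 0.2]
opening: 0.004
```

```bash
python3 - <<'E'
from h import *
C=cal('wrist');a=save('wrist','w2.png');np.savez('w2.npz',*C);s=ctrl.state();print(s['t'],s['eef_pos'],s['ee_rot'])
h=cv2.cvtColor(a,cv2.COLOR_RGB2HSV);m=cv2.inRange(h,(0,130,70),(8,255,255))|cv2.inRange(h,(172,130,70),(180,255,255))
n,_,st,ce=cv2.connectedComponentsWithStats(m)
for i in range(1,n):
    if st[i][4]>40:print(st[i],ce[i].round(1),onz('w',ce[i],.035,C).round(4))
E
```

```text
5.4833 [ 0.54854934 -0.18048766  0.39670414] [-1.05062858  1.30196603  1.05792522]
[ 65  99  54  53 855] [ 91.7 125. ] [ 0.4439 -0.3439  0.035 ]
[306 165  19  32 416] [315.1 180. ] [ 0.5214 -0.1845  0.035 ]
```

View pics/w2.png

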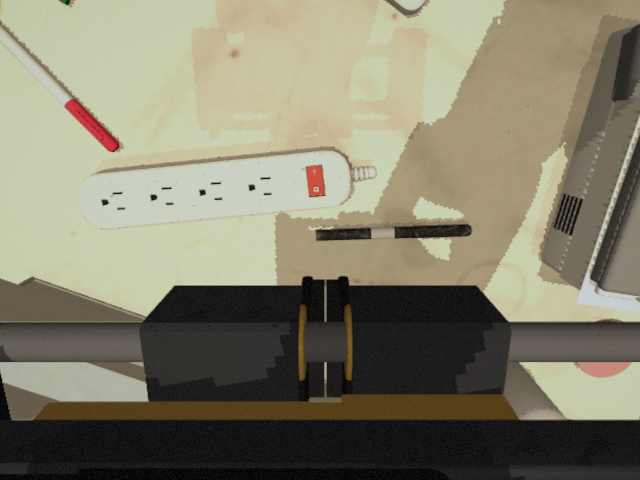

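```bash
python3 - <<'E'
from h import *
d=np.load('w2.npz');C=tuple(d[k] for k in d.files);a=cv2.imread('pics/w2.png')
c=cv2.imread('pics/scene0.png')[250:270,364:390]
o=np.hstack([cv2.resize(a[158:204,292:338],(552,552),interpolation=cv2.INTER_CUBIC),np.vstack([cv2.resize(c,(240,185),interpolation=cv2.INTER_CUBIC),np.zeros((367,240,3),np.uint8)])])
cv2.imwrite('pics/rock.png',o)
A=onz('w',(104,202),.034,C);B=onz('w',(252,187.5),.034,C);v=B-A;print(A,B,np.arctan2(v[1],v[0]))
for uv in((315,165),(316,197)):print(onz('w',uv,.035,C))
s=ctrl.state();R=cv2.Rodrigues(np.array(s['ee_rot'],float))[0];print(np.arctan2(R[1,2],R[0,2]))
E
```

```text
[ 0.50319163 -0.35567322  0.034     ] [ 0.5168253  -0.23545435  0.034     ] 1.4578717114261543
[ 0.50979128 -0.18207013  0.035     ]
[ 0.53495514 -0.1867858   0.035     ]
1.3620894654751452
```

View pics/rock.png

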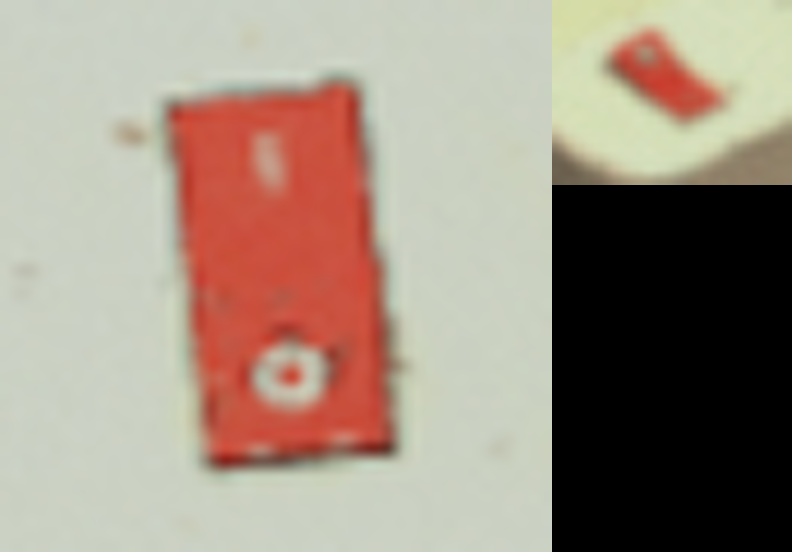

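The far half (marked O) is the raised one, as the geometry says. The rocker's centre is at about (0.522, -0.185), so I'll press at about (0.5355, -0.186).

{"op": "servo_tool", "data": {"motion": [[0.02,0.005,-0.004,-0.04,0,0,-1],[0.045,0.0116,-0.008,-0.09,0,0,-1],[0.075,0.0116,-0.008,-0.09,0,0,-1],[0.105,0.0116,-0.008,-0.09,0,0,-1],[0.135,0.0116,-0.008,-0.09,0,0,-1],[0.155,0.0116,-0.008,-0.09,0,0,-1],[0.165,0.0116,-0.008,-0.09,0,0,-1],[0.165,0.0116,-0.008,-0.09,0,0,-1],[0.165,0.0116,-0.008,-0.09,0,0,-1]]}}

```text
t: 6.23
eef_pos: [0.5363, -0.1846, 0.2337]
ee_rot: [-1.123, 1.262, 1.124]
ft_force: [0.1, -0.6, -0.1]
opening: 0.0
```

{"op": "servo_tool", "data": {"motion": [[0.004,0,0,0,0,0,-1],[0.008,0,0,0,0,0,-1],[0.011,0,0,0,0,0,-1],[0.013,0,0,0,0,0,-1],[0.015,0,0,0,0,0,-1],[0.017,0,0,0,0,0,-1],[0.018,0,0,0,0,0,-1],[0.019,0,0,0,0,0,-1],[0.019,0,0,0,0,0,-1]]}}

```text
t: 6.98
eef_pos: [0.5375, -0.1857, 0.2179]
ee_rot: [-1.126, 1.259, 1.117]
ft_force: [-0.2, 3.2, 17.0]
opening: 0.006
```

{"op": "servo_tool", "data": {"motion": [[-0.02,0,0,0,0,0,-1],[-0.05,0,0,0,0,0,-1],[-0.08,0,0,0,0,0,-1],[-0.11,-0.005,0,0,0,0,-1],[-0.14,-0.01,0,0,0,0,-1],[-0.16,-0.02,0,0,0,0,-1],[-0.16,-0.02,0,0,0,0,-1],[-0.16,-0.02,0,0,0,0,-1]]}}

```text
t: 7.65
eef_pos: [0.5562, -0.188, 0.376]
ee_rot: [-1.125, 1.261, 1.12]
ft_force: [-1.1, -0.1, -0.5]
opening: 0.006
```

```bash
python3 - <<'E'
from h import *
a=save('wrist','w3.png');b=save('scene','c3.png');l=save('side','s3.png');s=ctrl.state();p=s['eef_pos'];print(s['t'],p,s['ee_rot'],s['ft_force'])
h=cv2.cvtColor(a,cv2.COLOR_RGB2HSV);m=cv2.inRange(h,(0,130,70),(8,255,255))|cv2.inRange(h,(172,130,70),(180,255,255))
n,_,st,ce=cv2.connectedComponentsWithStats(m);i=[i for i in range(1,n) if st[i][4]>150 and abs(ce[i][0]-315)<60]
u,v=[int(q) for q in ce[i[0]]]
r=lambda im,w,h_:cv2.resize(im,(w,h_),interpolation=cv2.INTER_CUBIC)
o=np.hstack([r(a[v-25:v+25,u-25:u+25],400,400),np.vstack([r(b[248:270,362:392],400,200),np.hstack([r(b[235:385,170:310],200,200),r(l[140:240,245:345],200,200)])])])
cv2.imwrite('pics/rock2.png',o[:,:,::-1])
R=cv2.Rodrigues(np.array(s['ee_rot'],float))[0]
print((R.T@(np.array([.502,.1235,.38])-p)).round(3),np.arctan2(R[1,2],R[0,2]))
E
```

```text
7.8 [ 0.55490944 -0.18746113  0.37295611] [-1.11943312  1.26378676  1.12631846] [0.24036638 0.36978429 0.41433086]
[-0.006  0.089  0.303] 1.4538485082046104
```

View pics/rock2.png

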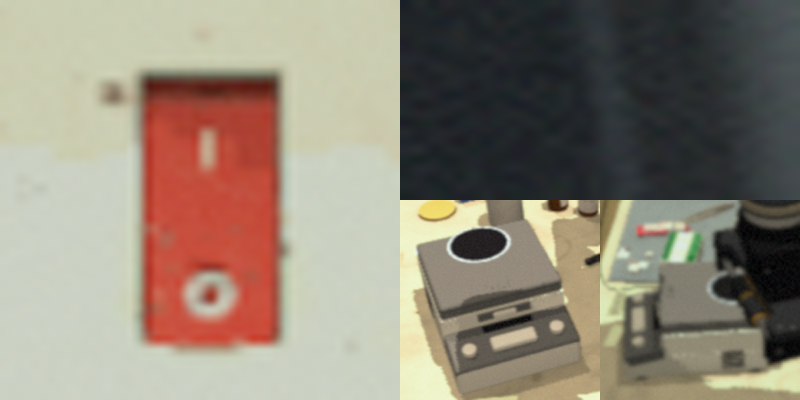

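The rocker has tipped: the near end face now stands up and the far half is flush. The lid is still shut. I'll go to the wide key.

{"op": "servo_tool", "data": {"motion": [[-0.02,0.005,0.02,0.0,0,0,-1],[-0.02,0.014,0.05,0.04,0,0,-1],[-0.02,0.024,0.08,0.08,0,0,-1],[-0.02,0.033,0.11,0.12,0,0,-1],[-0.02,0.042,0.14,0.16,0,0,-1],[-0.02,0.051,0.17,0.2,0,0,-1],[-0.02,0.06,0.2,0.247,0,0,-1],[-0.02,0.069,0.23,0.247,0,0,-1],[-0.015,0.078,0.26,0.247,0,0,-1],[-0.006,0.086,0.285,0.247,0,0,-1],[-0.006,0.091,0.303,0.247,0,0,-1],[-0.006,0.091,0.303,0.247,0,0,-1],[-0.006,0.091,0.303,0.247,0,0,-1]]}}

```text
t: 8.88
eef_pos: [0.5, 0.1243, 0.3793]
ee_rot: [-0.938, 1.362, 0.941]
ft_force: [-0.2, -0.0, -0.7]
opening: 0.008
```

{"op": "servo_tool", "data": {"motion": [[0.02,0,0,0,0,0,-1],[0.05,0,0,0,0,0,-1],[0.08,0,0,0,0,0,-1],[0.105,0,0,0,0,0,-1],[0.122,0,0,0,0,0,-1],[0.128,0,0,0,0,0,-1],[0.128,0,0,0,0,0,-1],[0.128,0,0,0,0,0,-1]]}}

```text
t: 9.55
eef_pos: [0.5013, 0.1229, 0.2528]
ee_rot: [-0.936, 1.36, 0.936]
ft_force: [-0.2, -0.1, -0.6]
opening: 0.003
```

```bash
python3 - <<'E'
from h import *
s=ctrl.state();print(s['eef_pos'],s['ft_force'])
a=save('side','s4.png');b=save('scene','c4.png')
r=lambda im,w,h_:cv2.resize(im,(w,h_),interpolation=cv2.INTER_CUBIC)
o=np.hstack([r(b[255:375,190:310],480,480),np.vstack([r(a[160:240,245:325],320,320),r(b[248:270,360:404],320,160)])])
cv2.imwrite('pics/key.png',o[:,:,::-1])
E
```

```text
[0.5012656  0.12292246 0.25280083] [-0.2168214  -0.05696886 -0.55267848]
```

View pics/key.png

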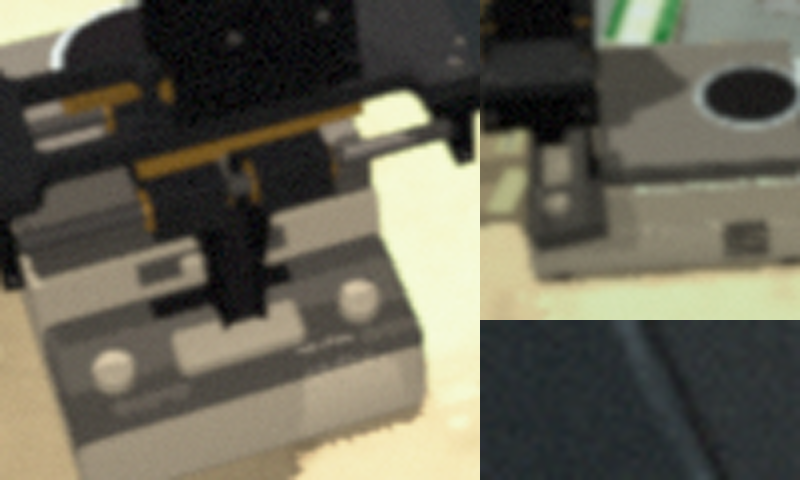

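{"op": "servo_tool", "data": {"motion": [[0.004,0.001,0,0,0,0,-1],[0.008,0.001,0,0,0,0,-1],[0.011,0.001,0,0,0,0,-1],[0.013,0.001,0,0,0,0,-1],[0.014,0.001,0,0,0,0,-1],[0.015,0.001,0,0,0,0,-1],[0.015,0.001,0,0,0,0,-1],[0.015,0.001,0,0,0,0,-1]]}}

```text
t: 10.32
eef_pos: [0.5002, 0.124, 0.238]
ee_rot: [-0.938, 1.359, 0.936]
ft_force: [0.6, -1.4, 3.8]
opening: 0.006
```

{"op": "servo_tool", "data": {"motion": [[0.001,0,0,0,0,0,-1],[0.0015,0,0,0,0,0,-1],[0.002,0,0,0,0,0,-1],[0.002,0,0,0,0,0,-1],[0.002,0,0,0,0,0,-1],[0.002,0,0,0,0,0,-1]]}}

```text
t: 10.82
eef_pos: [0.5004, 0.1239, 0.2366]
ee_rot: [-0.938, 1.358, 0.936]
ft_force: [-0.2, -1.4, 8.9]
opening: -0.0
```

{"op": "servo_tool", "data": {"motion": [[0.0005,0,0,0,0,0,-1],[0.001,0,0,0,0,0,-1],[0.001,0,0,0,0,0,-1],[0.001,0,0,0,0,0,-1],[0.001,0,0,0,0,0,-1],[0.001,0,0,0,0,0,-1]]}}

```text
t: 11.32
eef_pos: [0.5004, 0.1239, 0.2364]
ee_rot: [-0.939, 1.358, 0.936]
ft_force: [-1.2, -1.7, 13.9]
opening: 0.007
```

```bash
python3 - <<'E'
from h import *
s=ctrl.state();print(s['eef_pos'],s['ft_force'],s['t'])
a=save('side','s5.png');b=save('scene','c5.png');z=cv2.imread('pics/side0.png')[:,:,::-1]
r=lambda im,w,h_:cv2.resize(im,(w,h_),interpolation=cv2.INTER_CUBIC)
o=np.hstack([r(b[255:375,190:310],400,400),np.vstack([r(a[160:240,245:405],400,200),np.hstack([r(a[264:284,308:333],200,200),r(z[264:284,308:333],200,200)])])])
cv2.imwrite('pics/fin.png',o[:,:,::-1])
E
```

```text
[0.50036001 0.1239241  0.23636236] [-1.24658534 -1.65921059 13.92886905] 11.3167
```

View pics/fin.png

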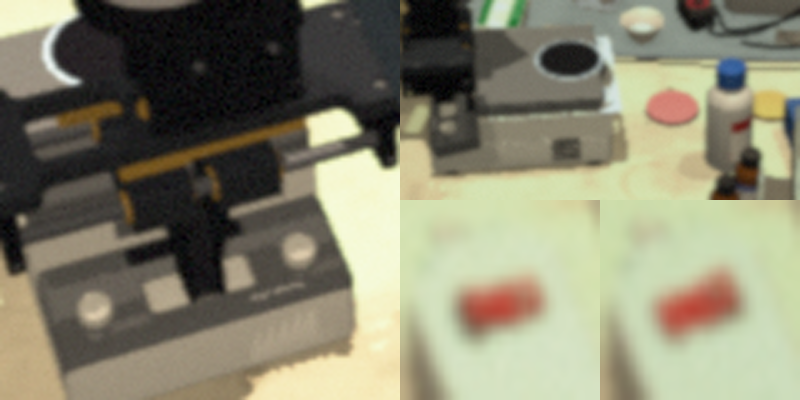

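```bash
python3 -c "
from cell import ctrl
print(ctrl.sign_off())"
```

```text
the job is handed in; nothing more can be done
None
```

The job is handed in at about 11.3 s, with the fingertip still holding the wide key down.

1. **Lid:** I pushed it down to its stops with about 20 N. It stayed flat after I let go, and it is still shut in the last pictures, so the latch has caught.
2. **Power strip:** I then pressed the raised far half of the rocker, marked O, with about 17 N. The wrist picture afterwards showed that half down and the near half raised, and the final side view agrees. I could not measure the rocker angle directly. The fingertip stopped at about 36 mm, roughly the 35 mm expected when the rocker is fully over.
3. **Wide key:** I pressed it last and it is held at about 14 N, well over the 4.2 N needed. It has bottomed out: the last 1 mm of commanded push moved the fingertip only 0.2 mm.

In the last view the fingertip is on the wide key only, clear of both small round keys. I never pushed or picked up any of the bystanders. The bottles stand upright in that view, but I did not recheck the positions of the other items.

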